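Wedge the rocking tube stand

TASK

The low steel stand on the welding bench rocks because the leg under its red corner plate has lost its foot and is too short. With the fingertips, slide the brass-coloured wedge along the bench, thin end first, under that leg until it is snug (without jacking the stand up or shoving it away), then press down firmly on the red corner plate to feel that it no longer rocks, pushing the wedge further in and testing again if it still does. Push only: do not pick up the wedge or the stand, and leave the other things on the bench alone.

Things in the scene. Friction and masses are not known exactly. Their poses are not given: they have to be found in the camera images.
- stand: Low welded stand of square steel tube, 235 (x) x 195 (y) mm, flat top plate 110 mm above the bench, about 4 kg, loose. Origin: centre of its footprint at bench height; z up. Four 25 mm square legs centred at x +-105, y +-85 mm; three end in round feet, the one at x +105, y -85 has lost its foot. A dark bar (25 x 120 mm) stands 25 mm above the top at x -90, y -30 to 90 mm.
- short_leg (a point): Point at bench height straight below the short leg's centre, with the stand's axes; the leg's faces lie 12 mm from it in x and y. Its flat end hangs 4 to 9 mm clear of the bench (differs each time). The stand rests level on the other three; unwedged, 2 to 5 N on the red plate rocks it down until this leg meets the bench. The wedge goes in along the stand's +y, from its -y side.
- corner_top (a point): Middle of the top face of the red square plate, 45 x 45 x 4 mm, welded on the stand's top over the short leg; 114 mm above the bench. Press here, straight down, with about 10 to 15 N, and keep the press for about half a second.
- wedge: Brass-coloured steel wedge flat on the bench, 40 (x) x 130 (y) mm, 0.33 kg; 2 mm high at its thin end (+y), rising evenly to 14 mm at its thick end (-y). Origin: centre of its underside; z up. Its thin end starts 30 to 80 mm short of the leg. It slides at 1 to 3 N; when its slope meets the leg the push rises steeply: 8 to 12 N is snug. It then stays where it is left.
- wedge_thin (a point): Middle of the lower edge of the wedge's thin end.
- wedge_thick (a point): Middle of the upright flat face of the wedge's thick end, 7 mm above the bench: push here, towards the thin end.
- tape: Yellow tape measure standing on the bench, 70 x 36 x 60 mm high, origin under its centre; leave alone.
- chalk: White marking chalk, 75 x 12 x 10 mm, origin under its centre; leave alone.
- tube_a: Square steel tube offcut, 150 (x) x 30 x 30 mm high, origin under its centre; leave alone.
- tube_b: Square steel tube offcut, 200 (x) x 40 x 40 mm high, origin under its centre; leave alone.
- tube_c: Square aluminium tube offcut, 120 (x) x 40 x 40 mm high, origin under its centre; leave alone.
- hammer: Hammer with a wooden handle, 260 mm long, lying along its x, origin under its centre; leave alone.
- magnet: Red welding square, 90 x 90 x 20 mm high, origin under its centre; leave alone.
Things that resemble listed ones, but are neither listed nor needed, are in the scene too. Of the things like the wedge, leave any that is blue or orange; of the rest the smaller one is meant.

How it is judged:
On the way, in this order (a step that is already met when the one before it is completed fails the run):
1. the wedge's thin end has gone in under the short leg and its slope bears on the leg (y of wedge_thin in the frame of short_leg above 0 m and contact force between wedge and stand above 1 N), for 0.1 s.
2. the red corner plate is pressed down with more than 5 N for 0.3 s and the stand does not rock (contact force between the fingers and corner above 5 N and angle between stand's own z axis and vertical below 0.006 rad), for 0.3 s.
At the end, for the whole second after the job is handed in: The wedge lies flat with its thin end 0 to 100 mm past the centre of the short leg and its middle within 30 mm of the leg sideways, still bearing on the leg (over 0.3 N); the stand is level within 6 mrad (not jacked up, not rocked), within 30 mm of where it began; everything is at rest (y of wedge_thin in the frame of short_leg between 0 and 0.1 m and x of wedge in the frame of short_leg between -0.03 and 0.03 m and contact force between wedge and stand above 0.3 N and angle between stand's own z axis and vertical below 0.006 rad and distance of stand from where it was at the start of the episode below 0.03 m and linear speed of each of wedge, stand below 0.01 m/s); the robot touches nothing.
It fails at once if the wedge is picked up (its middle or an end raised over 12 to 15 mm) (height (world z) of wedge above 0.012 m or height (world z) of wedge_thin above 0.015 m or height (world z) of wedge_thick above 0.022 m).
It fails at once if the stand is lifted or tipped up (height (world z) of stand above 0.015 m or angle between stand's own z axis and vertical above 0.1 rad).
It fails at once if the stand is shoved more than 40 mm (distance of stand from where it was at the start of the episode above 0.04 m).
It fails at once if another thing on the bench is moved more than 30 mm (distance of any of tape, chalk, tube_a, tube_b, tube_c, hammer, magnet from where it was at the start of the episode above 0.03 m).
It also fails if it takes over 48 s, if anything falls off the work surface, if the arm or the gripper's body presses on something with over 40 N, if the wrist force passes 120 N, or if a joint passes its speed limit or range.

ROBOT

A 7-joint arm with a two-finger parallel gripper is mounted at the origin on the work surface. World frame = base frame: x ahead of the robot, y to its left, z up, the work surface at z = 0. Lengths are in m, angles in rad, forces in N, time in s.
With the tool pointing down it reaches from about 0.425 to 0.875 m from the base axis. Payload 9.9 kg.
Tool frame: the origin (TCP) lies between the finger pads; the fingertips stand tips_ahead ahead of it and the grasp point (between the pads) lies 6 mm ahead of it (tips_ahead is the distance from the TCP to the fingertips, in m); z points along the fingers, y is the line along which they close (so a half turn about z gives the same grasp; the last joint's range is limited). The gripper opens to 85 mm and grips with 20 to 120 N. Pads are 22 mm wide; open, the fingers measure 114 mm over their backs; the gripper's body (76 mm by 85 mm) begins 54 mm behind the grasp point. The pads swing forward as they close: fully open they stand 13 mm farther back than shut.
Start: joints at [-1.292, 0.576, 0.025, 1.437, -0.015, 1.129, -0.057], TCP at [0.24, 0.631, 0.256] pointing down, gripper open.
Joint ranges: [-2.76, 2.76], [-0.34, 2.15], [-1.52, 1.57], [0.19, 2.46], [-1.09, 4.23], [0.17, 1.99], [-2.82, 2.82]. Speed limits (rad/s): [2.22, 2.22, 3.01, 3.01, 3.14, 3.14, 3.14].

INTERFACE

Orientations are given as a unit quaternion [w, x, y, z].
In Python, from workcell import state, snapshot, camera_params, hand_in, tips_ahead gives the robot as it stands. The module is installed in compiled form; this text tells all that it offers.
- The arm moves only by the tool apply_moves, never from a script. Its argument "targets" is a list of rows, each a list of 7 numbers: the turn, a rotation vector about the tool's x, y, z in rad, then the shift along the tool's x, y, z in mm, then the finger opening in mm, from 0 to 85.4. A call has 1 to 8 rows; each row is the pose to reach, as a shift and turn from the pose commanded when the call began, along the tool's axes at that moment; what a row does not reach only later rows make up. A row lasts 1/12 s, in which the tool goes at most 41.7 mm and 7.16 degrees, less where a joint would pass 70% of its speed; a pose out of reach is approached as far as the arm can. A call with a gripper value outside its range is refused whole. The fingers move at their own pace and stop on an object; the grip force is fixed at half the most. Time passes only in rows, so rows that repeat a pose let the fingers close. It gives the time, the measured TCP pose, the force, the opening and the grip force at its end, in the units of the state.
- state(): the state, without advancing time (a new reading comes with each control period).
- snapshot(name): name is "scene" or "top"; returns (picture, depth): 480x640x3 uint8, red, green, blue; 480x640 float32, m along the optical axis (not along the pixel's ray), 0 where there is no reading.
- camera_params(name): a dict with "camera_matrix" (3x3 intrinsics, pixels), "k1" (the pictures are not rectified: a ray, as slopes to the right and down, at radius r is drawn at 1 + k1 r^2 times it, then the intrinsics apply), "rvec" (rotation vector, rad) and "tvec" (3), from world to camera coordinates, as OpenCV has them. Camera axes: x right, y down, z forward; pixel columns grow to the right and rows downward; lengths in m; the calibration is good to about 2 mm. A picture is of the moment at which its call begins. camera_params takes no time and is no camera call.
- hand_in(): hands the job in; it is judged then, once.
The state is a dict: "t": time; "joints": joint angles; "qvel": joint speeds; "effort": joint torques, N m; "position": TCP position; "orientation": TCP orientation; "wrist_force": force on the tool from outside, world axes, zero at the start; "ft_torque": the same for the moment, N m; "opening": finger opening in m; "grip_force": force on a finger pad.
Only numpy, scipy, OpenCV 4.12 (cv2) and the standard library are available. Lean on these libraries where they do the work, as an engineer would, in place of code of your own. Each camera call takes 0.05 s, during which the arm holds its last target. There are 200 camera calls.

## Working session

There is one attempt and no reset: what is moved stays moved. The work goes in short steps, Python scripts to look and compute and a tool call to move; the robot and the scene stay as the last step left them, time stands still between calls to the robot, and variables do not carry over. Pictures are saved under pics/ and viewed, at most 10 in all, crops included, and the job is handed in when it is done.

Besides the shell and the picture viewer there is one more tool, called after "Request:" by a JSON object that holds its "method" and its "body". apply_moves: Moves the arm, as the interface text tells. Its arguments: {"type":"object","properties":{"targets":{"type":"array"}},"required":["targets"]}

```bash
mkdir -p pics; cat > h.py <<'E'
import numpy as np, cv2
from workcell import *
from scipy.spatial.transform import Rotation as R
def world(name,d):
    p=camera_params(name);K=np.array(p["camera_matrix"]);k1=p["k1"]
    Rm=R.from_rotvec(np.ravel(p["rvec"])).as_matrix();t=np.ravel(p["tvec"])
    v,u=np.mgrid[:480,:640].astype(float)
    uv=cv2.undistortPoints(np.stack([u.ravel(),v.ravel()],1)[:,None],K,np.array([k1,0,0,0,0.]))[:,0]
    z=d.ravel()[:,None]
    c=np.hstack([uv,np.ones_like(z)])*z
    return ((c-t)@Rm).reshape(480,640,3)
def snap(name,tag):
    im,d=snapshot(name);cv2.imwrite(f"pics/{tag}.png",im[:,:,::-1]);W=world(name,d);np.savez(f"{tag}.npz",im=im,d=d,W=W);return im,d,W
E
python3 - <<'E'
from h import *
for n in("scene","top"):
    im,d,W=snap(n,n+"0");p=camera_params(n);Rm=R.from_rotvec(np.ravel(p["rvec"])).as_matrix();print(n,-Rm.T@np.ravel(p["tvec"]),Rm[2])
print(state(),tips_ahead)
try: print(tips_ahead())
except Exception as e: print(e)
E
```

```text
scene [ 1.15360169 -0.47166154  1.43880955] [-0.41038269  0.31516709 -0.85571943]
top [0.2414713  0.0115722  1.47628813] [ 0.1804738   0.00191014 -0.98357794]
{'t': 0.1, 'joints': array([-1.29184017,  0.57644689,  0.02483964,  1.43782519, -0.01501671,
        1.12904546, -0.05650587]), 'qvel': array([ 0.00080258, -0.00142836, -0.00044473, -0.00229553,  0.00087645,
       -0.00255822, -0.00030841]), 'effort': array([ 5.44368813e-03, -7.67310834e+01,  2.25765333e+00, -2.86610806e+01,
        1.58615818e-02,  8.71374446e-03,  2.19508320e-05]), 'position': array([0.23937216, 0.63071871, 0.25552905]), 'orientation': array([-1.09482301e-04,  1.80372413e-01,  9.83598088e-01, -7.62499695e-04]), 'wrist_force': array([-0.22291483,  0.05671868, -0.00350316]), 'ft_torque': array([-0.01738268,  0.02409021,  0.00045864]), 'grip_force': 0.0, 'opening': 0.08531573757506562} 0.025
'float' object is not callable
```

View pics/top0.png

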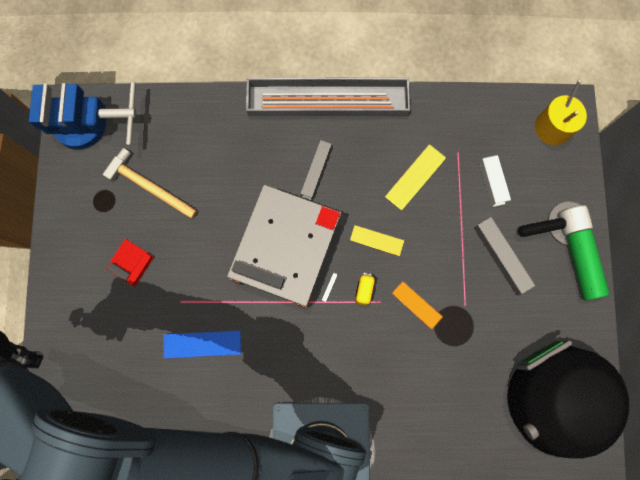

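View pics/scene0.png

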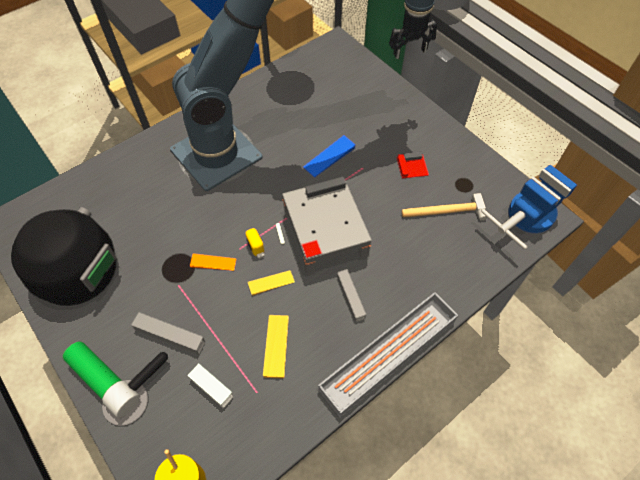

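Wedge-like pieces in the top view: blue (202,344) and orange (418,306) are excluded by colour. That leaves the large yellow (415,177) and the small yellow (377,240). The small one should be meant, since it lies beside the red corner (328,217). I'll measure it and confirm in a crop.

```bash
python3 - <<'E'
from h import *
for n in("top","scene"):
    f=np.load(n+"0.npz");im,W=f["im"],f["W"]
    hsv=cv2.cvtColor(im,cv2.COLOR_RGB2HSV)
    def comps(m,lab):
        k,L,S,C=cv2.connectedComponentsWithStats(m.astype(np.uint8))
        for i in range(1,k):
            if S[i,4]<150: continue
            P=W[L==i]; P=P[np.isfinite(P).all(1)]
            r=cv2.minAreaRect((P[:,:2]*1000).astype(np.float32))
            bx=cv2.boxPoints(r)
            zz=[np.round(1000*np.median(P[np.argsort(np.hypot(*(P[:,:2]*1000-b).T))[:12],2])) for b in bx]
            print(n,lab,C[i].round(),"rect",np.round(r[0],1),np.round(r[1],1),round(r[2],1),"box",bx.round().tolist(),"z",zz,'zmed',np.median(P[:,2]).round(4))
    H,S_,V=hsv[...,0].astype(int),hsv[...,1],hsv[...,2]
    comps((H>=22)&(H<32)&(S_>150)&(V>120),"yellow")
    comps(((H<6)|(H>174))&(S_>180)&(V>120),"red")
    z=W[...,2]
    comps((abs(z-.11)<.006)&(abs(W[...,0]-.55)<.3)&(abs(W[...,1])<.3),"plate")
    comps((abs(z-.135)<.006)&(abs(W[...,0]-.5)<.3)&(abs(W[...,1])<.3),"bar")
    if n=="top":
        c=cv2.resize(im[130:320,220:470],None,fx=3.2,fy=3.1,interpolation=cv2.INTER_CUBIC);cv2.imwrite("pics/crop1.png",c[:,:,::-1])
E
```

```text
top yellow [567. 114.] rect [ 555.7 -361.4] [103.7 971.4] 45.3 box [[174.0, -56.0], [864.0, -740.0], [937.0, -666.0], [247.0, 17.0]] z [np.float64(100.0), np.float64(-3.0), np.float64(48.0), np.float64(98.0)] zmed 0.0984
top yellow [415. 177.] rect [ 507.7 -127.3] [ 71.5 596.3] 55.6 box [[241.0, 12.0], [734.0, -325.0], [774.0, -266.0], [282.0, 71.0]] z [np.float64(743.0), np.float64(17.0), np.float64(18.0), np.float64(743.0)] zmed 0.0092
top yellow [377. 240.] rect [378.5 -99.3] [130.  327.7] 72.7 box [[203.0, -113.0], [516.0, -210.0], [554.0, -86.0], [241.0, 12.0]] z [np.float64(1476.0), np.float64(12.0), np.float64(-0.0), np.float64(1476.0)] zmed 0.0064
top yellow [365. 289.] rect [322.6 -66.7] [ 47.3 220.5] 58.1 box [[216.0, -29.0], [404.0, -145.0], [429.0, -105.0], [241.0, 12.0]] z [np.float64(52.0), np.float64(56.0), np.float64(53.0), np.float64(52.0)] zmed 0.057
top red [327. 218.] rect [548.7 -15.8] [43.2 44.8] 69.3 box [[520.0, -28.0], [562.0, -44.0], [577.0, -3.0], [535.0, 12.0]] z [np.float64(111.0), np.float64(112.0), np.float64(111.0), np.float64(111.0)] zmed 0.1114
top r
[... 1726 characters left out ...]
4(7.0), np.float64(3.0)] zmed 0.0075
scene red [311. 249.] rect [ 848.1 -227.7] [ 47.1 780.5] 54.8 box [[516.0, -22.0], [1154.0, -472.0], [1181.0, -433.0], [543.0, 16.0]] z [np.float64(116.0), np.float64(115.0), np.float64(115.0), np.float64(114.0)] zmed 0.1145
scene plate [325. 220.] rect [484.3  83.6] [196.7 242.4] 69.5 box [[336.0, 34.0], [563.0, -51.0], [632.0, 133.0], [405.0, 218.0]] z [np.float64(108.0), np.float64(111.0), np.float64(110.0), np.float64(109.0)] zmed 0.1107
scene bar [325. 185.] rect [411.1 142.6] [121.3  31.4] 70.4 box [[376.0, 91.0], [406.0, 80.0], [446.0, 194.0], [417.0, 205.0]] z [np.float64(136.0), np.float64(135.0), np.float64(136.0), np.float64(135.0)] zmed 0.1352
```

View pics/crop1.png

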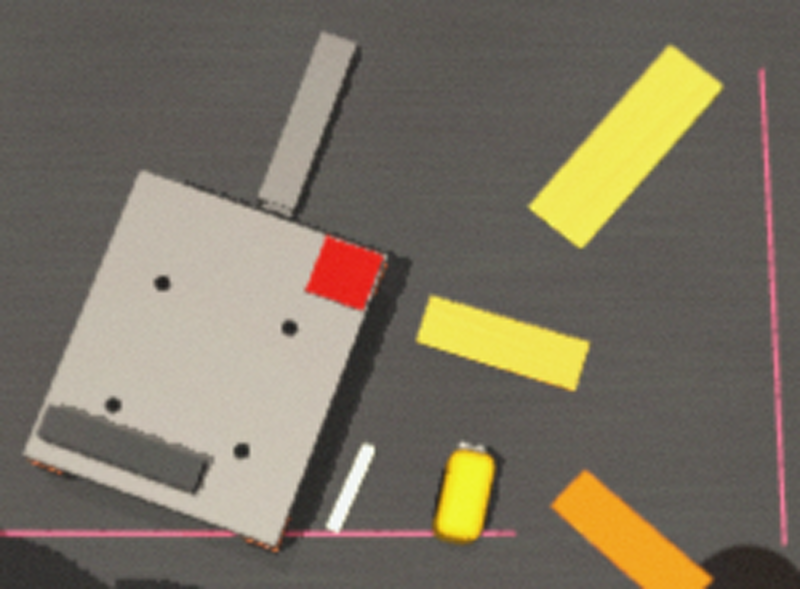

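The crop shows the small yellow wedge at crop (503,343), with its thin left end about 40 px from the red corner. It is clearly smaller than the other yellow one at (625,145). Next: its exact pose.

```bash
cat >> h.py <<'E'
def wedge(f):
    im,W,d=f["im"],f["W"],f["d"]
    hsv=cv2.cvtColor(im,cv2.COLOR_RGB2HSV);H,S_,V=hsv[...,0].astype(int),hsv[...,1],hsv[...,2]
    m=(H>=22)&(H<32)&(S_>130)&(V>100)&(d>0)&(abs(W[...,0]-.54)<.12)&(abs(W[...,1]+.1)<.14)&(W[...,2]<.03)&(W[...,2]>-.01)
    k,L,S,C=cv2.connectedComponentsWithStats(m.astype(np.uint8))
    i=min((j for j in range(1,k) if S[j,4]>100),key=lambda j:np.hypot(*(np.median(W[L==j],0)[:2]-[.535,-.11])))
    P=W[L==i]; r=cv2.minAreaRect((P[:,:2]*1000).astype(np.float32));bx=cv2.boxPoints(r)
    A=np.c_[P[:,:2],np.ones(len(P))];g=np.linalg.lstsq(A,P[:,2],rcond=None)[0]
    return r,bx.round(1).tolist(),g,P
E
python3 - <<'E'
from h import *
for n in("top","scene"):
    f=np.load(n+"0.npz");r,b,g,P=wedge(f);print(n,r,b,"slope",g[:2],np.hypot(*g[:2]),np.degrees(np.arctan2(g[1],g[0])),np.median(P,0))
    im,W,d=f["im"],f["W"],f["d"];m=(im[...,0]>150)&(im[...,1]<70)&(abs(W[...,2]-.113)<.008)&(d>0)
    r=cv2.minAreaRect((W[m][:,:2]*1000).astype(np.float32));print("red",r)
E
```

```text
top ((515.0286254882812, -142.09942626953125), (130.3548126220703, 44.305274963378906), 73.0708999633789) [[474.8999938964844, -198.0], [517.2000122070312, -210.89999389648438], [555.2000122070312, -86.19999694824219], [512.7999877929688, -73.30000305175781]] slope [-0.03950257 -0.08221605] 0.09121365981584993 -115.66301606119866 [ 0.51415835 -0.14265143  0.00628706]
red ((548.551513671875, -16.258155822753906), (43.959312438964844, 44.74673080444336), 70.14247131347656)
scene ((513.786865234375, -142.59146118164062), (132.2788543701172, 44.53211975097656), 71.66980743408203) [[471.8999938964844, -198.39999389648438], [514.0999755859375, -212.39999389648438], [555.7000122070312, -86.80000305175781], [513.5, -72.80000305175781]] slope [-0.04622602 -0.08329068] 0.09525850760726545 -119.03011468267351 [ 0.51465551 -0.14420577  0.00878176]
red ((549.4752197265625, -18.08041000366211), (41.54822540283203, 44.919246673583984), 68.74394989013672)
```

```bash
cat >> h.py <<'E'
def rel(wps):
    "wps: x,y,z mm, heading deg of tool x; prints tool-frame turn and shift from the current pose"
    s=state();R0=R.from_quat(np.roll(s["orientation"],-1))
    for x,y,z,a in wps:
        c,q=np.cos(np.radians(a)),np.sin(np.radians(a))
        G=R.from_matrix(np.array([[c,q,0],[q,-c,0],[0,0,-1]]))
        print([x,y,z,a],(R0.inv()*G).as_rotvec().round(3),R0.inv().apply(np.array([x,y,z])-1000*s["position"]).round(1))
E
python3 -c "
from h import *
rel([(430,520,280,135),(560,380,280,110),(600,200,280,90),(580,0,280,80),(486,-233,200,72)])"
```

```text
[430, 520, 280, 135] [-0.002  0.     0.423] [-217.5  -35.9  -24.4]
[560, 380, 280, 110] [-0.001  0.001  0.859] [-388.7 -120.7  -24.3]
[600, 200, 280, 90] [-1.000e-03  1.000e-03  1.208e+00] [-490.  -274.8  -24. ]
[580, 0, 280, 80] [-1.000e-03  1.000e-03  1.383e+00] [-542.3 -468.9  -23.7]
[486, -233, 200, 72] [-1.000e-03  1.000e-03  1.522e+00] [-537.  -719.9   56.7]
```

Request:
{"method": "apply_moves", "body": {"targets": [[0, 0, 0.1, -40, -5, -10, 12], [0, 0, 0.2, -80, -10, -20, 12], [0, 0, 0.3, -120, -15, -24, 12], [0, 0, 0.4, -160, -22, -24, 12], [0, 0, 0.5, -200, -30, -24, 12], [0, 0, 0.6, -235, -42, -24, 12], [0, 0, 0.7, -270, -60, -24, 12], [0, 0, 0.8, -305, -80, -24, 12]]}}

```text
t: 0.77
position: [0.4973, 0.4469, 0.2797]
orientation: [-0.0, 0.551, 0.834, -0.0]
wrist_force: [0.6, 1.1, -0.3]
opening: 0.0117
grip_force: 0.0
```

```bash
python3 -c "
from h import *
print(state()['position'],state()['joints'])
rel([(600,200,280,90),(590,0,280,80),(530,-140,260,72),(486,-233,200,72)])"
```

```text
[0.49732992 0.44688968 0.27966055] [-0.94783788  0.56210741  0.25436726  1.42623492 -0.14610751  1.1724404
 -0.27070864]
[600, 200, 280, 90] [-0.001  0.     0.403] [-267.4   -2.5   -0.3]
[590, 0, 280, 80] [-0.001  0.     0.578] [-4.474e+02 -9.020e+01 -2.000e-01]
[530, -140, 260, 72] [-0.001  0.     0.718] [-552.6 -200.4   19.9]
[486, -233, 200, 72] [-0.001  0.     0.718] [-620.8 -277.3   79.9]
```

Request:
{"method": "apply_moves", "body": {"targets": [[0, 0, 0.06, -40, 0, 0, 12], [0, 0, 0.12, -80, 0, 0, 12], [0, 0, 0.18, -120, 0, 0, 12], [0, 0, 0.24, -160, 0, 0, 12], [0, 0, 0.3, -200, 0, 0, 12], [0, 0, 0.36, -240, -2, 0, 12], [0, 0, 0.42, -275, -12, 0, 12], [0, 0, 0.46, -310, -28, 0, 12]]}}

```text
t: 1.43
position: [0.5944, 0.1506, 0.2797]
orientation: [0.0, 0.726, 0.687, -0.0]
wrist_force: [-0.4, 0.9, -0.1]
opening: 0.0122
grip_force: 0.0
```

```bash
python3 -c "
from h import *
print(state()['position'],state()['joints'])
rel([(590,0,280,80),(530,-140,260,72),(486,-233,200,72)])"
```

```text
[0.59435931 0.1506187  0.27969113] [-0.57417956  0.49016988  0.3987198   1.58530926 -0.20518975  1.10795652
 -0.18114891]
[590, 0, 280, 80] [-0.     0.     0.119] [-150.6    4.    -0.2]
[530, -140, 260, 72] [0.    0.    0.259] [-293.7  -48.1   19.8]
[486, -233, 200, 72] [0.    0.    0.259] [-389.   -86.9   79.9]
```

Request:
{"method": "apply_moves", "body": {"targets": [[0, 0, 0.03, -40, 1, 0, 12], [0, 0, 0.07, -80, 2, 0, 12], [0, 0, 0.1, -120, 4, 0, 12], [0, 0, 0.13, -160, 0, 0, 12], [0, 0, 0.17, -198, -14, 5, 12], [0, 0, 0.21, -236, -28, 10, 12], [0, 0, 0.26, -274, -42, 15, 12], [0, 0, 0.26, -310, -55, 30, 12]]}}

```text
t: 2.1
position: [0.522, -0.1566, 0.2513]
orientation: [0.001, 0.809, 0.587, 0.001]
wrist_force: [1.2, -0.9, -0.6]
opening: 0.0123
grip_force: 0.0
```

```bash
python3 -c "
from h import *
print(state()['position'],state()['joints'])
rel([(485,-235,120,72.5),(485,-235,50,72.5)])"
```

```text
[ 0.52196982 -0.15656653  0.25125037] [-0.13257376  0.42465974  0.49512763  1.80459219 -0.23977335  0.96950711
  0.14604675]
[485, -235, 120, 72.5] [ 0.002 -0.    -0.01 ] [-86.  -11.1 131.2]
[485, -235, 50, 72.5] [ 0.002 -0.    -0.01 ] [-86.  -11.3 201.2]
```

Request:
{"method": "apply_moves", "body": {"targets": [[0, 0, 0, -40, -5, 20, 12], [0, 0, 0, -76, -10, 50, 12], [0, 0, 0, -76, -10, 90, 12], [0, 0, 0, -76, -10, 131, 12], [0, 0, 0, -76, -10, 160, 12], [0, 0, 0, -76, -10, 185, 12], [0, 0, 0, -76, -10, 190, 12], [0, 0, 0, -76, -10, 190, 12]]}}

```text
t: 2.77
position: [0.4887, -0.2233, 0.0589]
orientation: [-0.001, 0.808, 0.589, -0.001]
wrist_force: [-0.9, -0.3, 0.5]
opening: 0.0119
grip_force: 0.0
```

```bash
python3 - <<'E'
from h import *
print(state()['position'],state()['wrist_force'],R.from_quat(np.roll(state()["orientation"],-1)).as_matrix().round(3).tolist())
im,d,W=snap("top","top1")
r,b,g,P=wedge(np.load("top1.npz"));print(r,b)
rel([(485,-235,32,72.5),(488,-225,32,72.5)])
im,d,W=snap("scene","scene1")
cv2.imwrite("pics/c2.png",cv2.resize(im[200:360,160:400],None,fx=3.3,fy=3.3)[:,:,::-1])
E
```

```text
[ 0.48870789 -0.22329896  0.05894512] [-0.86696505 -0.31258112  0.46941068] [[0.307, 0.952, -0.003], [0.952, -0.307, 0.001], [0.0, -0.004, -1.0]]
((637.581298828125, -207.84942626953125), (55.98991394042969, 71.4064712524414), 50.05353546142578) [[592.2000122070312, -206.39999389648438], [647.0, -252.1999969482422], [682.9000244140625, -209.3000030517578], [628.2000122070312, -163.5]]
[485, -235, 32, 72.5] [-0.001  0.    -0.007] [-12.1  -0.9  28.5]
[488, -225, 32, 72.5] [-0.001  0.    -0.007] [-1.6 -1.1 28.5]
```

View pics/c2.png

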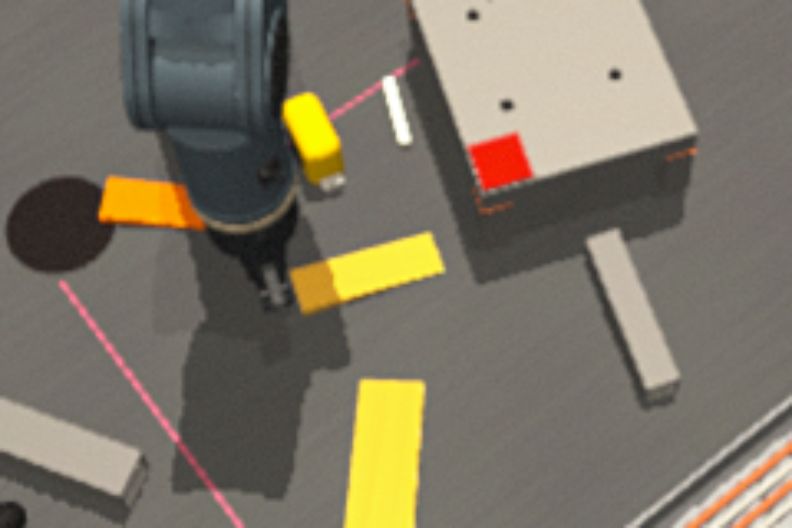

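The fingertips (crop 275,290) are just behind the thick end of the wedge (crop 300,290). I'll descend next while watching the force.

Request:
{"method": "apply_moves", "body": {"targets": [[0, 0, -0.007, -4, -1, 8, 12], [0, 0, -0.007, -4, -1, 16, 12], [0, 0, -0.007, -4, -1, 22, 12], [0, 0, -0.007, -4, -1, 27, 12], [0, 0, -0.007, -4, -1, 27, 12]]}}

```text
t: 3.28
position: [0.4872, -0.2268, 0.0324]
orientation: [-0.001, 0.806, 0.592, -0.0]
wrist_force: [0.6, -0.4, 0.6]
opening: 0.0121
grip_force: 0.0
```

Request:
{"method": "apply_moves", "body": {"targets": [[0, 0, 0, 5, 0, 2, 12], [0, 0, 0, 10, 0, 2, 12], [0, 0, 0, 16, 0, 2, 12], [0, 0, 0, 24, 1, 2, 12], [0, 0, 0, 32, 1, 2, 12], [0, 0, 0, 40, 2, 2, 12], [0, 0, 0, 48, 2, 2, 12], [0, 0, 0, 48, 2, 2, 12]]}}

```text
t: 3.95
position: [0.5048, -0.1795, 0.0313]
orientation: [-0.0, 0.806, 0.593, 0.0]
wrist_force: [0.2, 0.6, -0.2]
opening: 0.0124
grip_force: 0.0
```

```bash
python3 - <<'E'
from h import *
print(state()['position'],state()['wrist_force'])
im,d,W=snap("scene","scene2")
r,b,g,P=wedge(np.load("scene2.npz"));print(r,b)
E
```

```text
[ 0.50480149 -0.17945164  0.0312626 ] [ 0.15801362  0.61887789 -0.22498939]
((527.8737182617188, -101.5262451171875), (94.41913604736328, 44.476383209228516), 72.3884048461914) [[492.3999938964844, -139.8000030517578], [534.7999877929688, -153.3000030517578], [563.4000244140625, -63.29999923706055], [521.0, -49.79999923706055]]
```

Request:
{"method": "apply_moves", "body": {"targets": [[0, 0, 0, 4, 0, 0, 12], [0, 0, 0, 8, 0, 0, 12], [0, 0, 0, 12, 0, 0, 12], [0, 0, 0, 16, 1, 0, 12], [0, 0, 0, 18, 1, 0, 12], [0, 0, 0, 20, 1, 0, 12]]}}

```text
t: 4.5
position: [0.511, -0.1632, 0.0314]
orientation: [0.0, 0.806, 0.591, -0.0]
wrist_force: [-0.6, -2.9, 0.1]
opening: 0.0119
grip_force: 1.4
```

Request:
{"method": "apply_moves", "body": {"targets": [[0, 0, 0, 2, 0, 0, 12], [0, 0, 0, 4, 0, 0, 12], [0, 0, 0, 5, 0, 0, 12]]}}

```text
t: 4.75
position: [0.5124, -0.1582, 0.0313]
orientation: [0.0, 0.806, 0.591, 0.0]
wrist_force: [-2.0, -3.6, 1.5]
opening: 0.0122
grip_force: 1.6
```

Request:
{"method": "apply_moves", "body": {"targets": [[0, 0, 0, 2, 0, 0, 12], [0, 0, 0, 4, 0, 0, 12], [0, 0, 0, 5, 0, 0, 12]]}}

```text
t: 5.0
position: [0.5139, -0.1534, 0.0313]
orientation: [0.0, 0.806, 0.592, 0.0]
wrist_force: [-1.4, -3.2, 1.2]
opening: 0.0119
grip_force: 1.6
```

Request:
{"method": "apply_moves", "body": {"targets": [[0, 0, 0, 2, 0, 0, 12], [0, 0, 0, 4, 0, 0, 12], [0, 0, 0, 5, 0, 0, 12]]}}

```text
t: 5.25
position: [0.5154, -0.1485, 0.0313]
orientation: [-0.0, 0.806, 0.592, 0.0]
wrist_force: [-0.9, -2.9, 1.1]
opening: 0.0122
grip_force: 1.7
```

Request:
{"method": "apply_moves", "body": {"targets": [[0, 0, 0, 2, 0, 0, 12], [0, 0, 0, 4, 0, 0, 12], [0, 0, 0, 5, 0, 0, 12]]}}

```text
t: 5.5
position: [0.517, -0.1438, 0.0313]
orientation: [-0.0, 0.806, 0.592, 0.0]
wrist_force: [-0.7, -2.7, 2.4]
opening: 0.0123
grip_force: 1.8
```

Request:
{"method": "apply_moves", "body": {"targets": [[0, 0, 0, 2, 0, 0, 12], [0, 0, 0, 4, 0, 0, 12], [0, 0, 0, 5, 0, 0, 12]]}}

```text
t: 5.75
position: [0.5184, -0.139, 0.0313]
orientation: [-0.0, 0.806, 0.592, 0.0]
wrist_force: [-1.5, -3.0, 2.6]
opening: 0.0121
grip_force: 1.8
```

Request:
{"method": "apply_moves", "body": {"targets": [[0, 0, 0, 2, 0, 0, 12], [0, 0, 0, 4, 0, 0, 12], [0, 0, 0, 5, 0, 0, 12]]}}

```text
t: 6.0
position: [0.5199, -0.1343, 0.0313]
orientation: [0.0, 0.806, 0.592, -0.0]
wrist_force: [-1.2, -4.4, 1.4]
opening: 0.0122
grip_force: 2.3
```

Request:
{"method": "apply_moves", "body": {"targets": [[0, 0, 0, 2, 0, 0, 12], [0, 0, 0, 4, 0, 0, 12], [0, 0, 0, 5, 0, 0, 12]]}}

```text
t: 6.25
position: [0.521, -0.1307, 0.0313]
orientation: [0.0, 0.807, 0.591, -0.0]
wrist_force: [-2.6, -8.0, 1.7]
opening: 0.0126
grip_force: 4.4
```

Request:
{"method": "apply_moves", "body": {"targets": [[0, 0, 0, 2, 0, 0, 12], [0, 0, 0, 4, 0, 0, 12], [0, 0, 0, 5, 0, 0, 12]]}}

```text
t: 6.5
position: [0.522, -0.1274, 0.0313]
orientation: [0.001, 0.807, 0.591, -0.001]
wrist_force: [-4.8, -14.0, 2.4]
opening: 0.012
grip_force: 6.9
```

Request:
{"method": "apply_moves", "body": {"targets": [[0, 0, 0, -10, 0, 0, 12], [0, 0, 0, -30, 0, 0, 12], [0, 0, 0, -40, 0, -30, 12], [0, 0, 0, -40, 0, -70, 12], [0, 0, 0, -40, 0, -110, 12], [0, 0, 0, -40, 0, -130, 12], [0, 0, 0, -40, 0, -130, 12]]}}

```text
t: 7.08
position: [0.5129, -0.1634, 0.1656]
orientation: [0.002, 0.806, 0.592, 0.003]
wrist_force: [0.9, 0.1, 0.1]
opening: 0.0117
grip_force: 0.0
```

```bash
python3 - <<'E'
from h import *
snap("scene","scene3")
def plane(t):
    f=np.load(t+".npz");W=f["W"];m=(abs(W[...,2]-.11)<.004)&(abs(W[...,0]-.49)<.14)&(abs(W[...,1]-.09)<.13)&(f["d"]>0)
    P=W[m];g=np.linalg.lstsq(np.c_[P[:,:2],np.ones(len(P))],P[:,2],rcond=None)[0]
    return g, cv2.minAreaRect((P[:,:2]*1000).astype(np.float32))
for t in("scene0","scene1","scene3"): print(t,plane(t))
r,b,g,P=wedge(np.load("scene3.npz"));print(r,b)
print(state()['position'],state()['wrist_force'])
rel([(548,-17,160,72.5),(548,-17,140,72.5)])
E
```

```text
scene0 (array([1.40722351e-03, 8.58433437e-05, 1.09657111e-01]), ((485.2002868652344, 83.37478637695312), (196.53179931640625, 239.88247680664062), 69.5194091796875))
scene1 (array([ 4.60004932e-04, -1.09766940e-05,  1.10078038e-01]), ((485.7533874511719, 83.18860626220703), (196.44635009765625, 239.602783203125), 69.5751724243164))
scene3 (array([-4.95685355e-05, -1.49359265e-03,  1.10528529e-01]), ((485.70806884765625, 83.37863159179688), (196.92453002929688, 240.9849395751953), 69.47930145263672))
((533.2843017578125, -86.61507415771484), (67.4190444946289, 42.76528549194336), 71.35893249511719) [[502.20001220703125, -111.69999694824219], [542.7999877929688, -125.4000015258789], [564.2999877929688, -61.5], [523.7999877929688, -47.79999923706055]]
[ 0.51209824 -0.1627314   0.16342449] [-0.19371212  0.73721558  0.34344254]
[548, -17, 160, 72.5] [ 0.004 -0.002  0.002] [149.8  -9.4   3.6]
[548, -17, 140, 72.5] [ 0.004 -0.002  0.002] [149.8  -9.4  23.6]
```

Request:
{"method": "apply_moves", "body": {"targets": [[0, 0, 0, 40, -3, -5, 0], [0, 0, 0, 80, -6, -5, 0], [0, 0, 0, 115, -8, -5, 0], [0, 0, 0, 140, -9, -5, 0], [0, 0, 0, 149, -9, 0, 0], [0, 0, 0, 149, -9, 8, 0], [0, 0, 0, 149, -9, 12, 0], [0, 0, 0, 149, -9, 12, 0]]}}

```text
t: 7.8
position: [0.5456, -0.0199, 0.1477]
orientation: [-0.001, 0.807, 0.591, -0.001]
wrist_force: [-0.6, -1.0, 0.5]
opening: -0.0
grip_force: 0.0
```

Request:
{"method": "apply_moves", "body": {"targets": [[0, 0, 0, 2, 2, 2, 0], [0, 0, 0, 3, 2, 5, 0], [0, 0, 0, 3, 2, 7, 0], [0, 0, 0, 3, 2, 8, 0], [0, 0, 0, 3, 2, 8, 0]]}}

```text
t: 8.22
position: [0.5496, -0.0164, 0.1412]
orientation: [-0.0, 0.806, 0.591, -0.0]
wrist_force: [1.4, -0.2, 0.6]
opening: -0.0001
grip_force: 0.0
```

Request:
{"method": "apply_moves", "body": {"targets": [[0, 0, 0, 0, 0, 1, 0], [0, 0, 0, 0, 0, 2, 0], [0, 0, 0, 0, 0, 2, 0]]}}

```text
t: 8.47
position: [0.5497, -0.0161, 0.1392]
orientation: [-0.0, 0.806, 0.591, -0.0]
wrist_force: [0.9, -1.0, 0.5]
opening: -0.0003
grip_force: 0.0
```

Request:
{"method": "apply_moves", "body": {"targets": [[0, 0, 0, -1, -1, 0.5, 0], [0, 0, 0, -1, -1, 1, 0], [0, 0, 0, -1, -1, 1, 0]]}}

```text
t: 8.72
position: [0.5485, -0.0167, 0.1387]
orientation: [0.0, 0.806, 0.591, 0.0]
wrist_force: [-1.1, 0.7, 4.7]
opening: -0.0001
grip_force: 2.5
```

Request:
{"method": "apply_moves", "body": {"targets": [[0, 0, 0, 0, 0, 0.5, 0], [0, 0, 0, 0, 0, 1, 0], [0, 0, 0, 0, 0, 1, 0]]}}

```text
t: 8.97
position: [0.5486, -0.0168, 0.1386]
orientation: [-0.0, 0.806, 0.591, 0.001]
wrist_force: [-4.5, 1.2, 15.7]
opening: -0.0002
grip_force: 8.1
```

The plate now takes 15.7 N and barely sinks. I'll hold the press and check the tilt.

Request:
{"method": "apply_moves", "body": {"targets": [[0, 0, 0, 0, 0, 0, 0], [0, 0, 0, 0, 0, 0, 0], [0, 0, 0, 0, 0, 0, 0], [0, 0, 0, 0, 0, 0, 0], [0, 0, 0, 0, 0, 0, 0], [0, 0, 0, 0, 0, 0, 0], [0, 0, 0, 0, 0, 0, 0], [0, 0, 0, 0, 0, 0, 0]]}}

```text
t: 9.63
position: [0.5486, -0.0168, 0.1386]
orientation: [0.0, 0.806, 0.591, 0.001]
wrist_force: [-4.0, 0.8, 16.5]
opening: 0.0
grip_force: 8.1
```

```bash
cat >> h.py <<'E'
def plane(t):
    f=np.load(t+".npz");W=f["W"];m=(abs(W[...,2]-.11)<.004)&(abs(W[...,0]-.49)<.14)&(abs(W[...,1]-.09)<.13)&(f["d"]>0)
    P=W[m];g=np.linalg.lstsq(np.c_[P[:,:2],np.ones(len(P))],P[:,2],rcond=None)[0]
    return g, cv2.minAreaRect((P[:,:2]*1000).astype(np.float32))
E
python3 - <<'E'
from h import *
print(state()['position'],state()['wrist_force'])
snap("scene","scene4");print(plane("scene4"))
E
```

```text
[ 0.54858634 -0.01680369  0.13856201] [-3.98245987  0.76544854 16.54728039]
(array([ 0.00078267, -0.00050715,  0.11000971]), ((487.57366943359375, 82.57928466796875), (196.3444061279297, 235.6085205078125), 70.00782012939453))
```

Request:
{"method": "apply_moves", "body": {"targets": [[0, 0, 0, 0, 0, -5, 0], [0, 0, 0, 0, 0, -30, 0], [0, 0, 0, 0, 0, -65, 0], [0, 0, 0, 0, 0, -100, 0], [0, 0, 0, -20, 0, -120, 0], [0, 0, 0, -60, 0, -120, 0], [0, 0, 0, -100, 0, -120, 0], [0, 0, 0, -100, 0, -120, 0]]}}

```text
t: 10.35
position: [0.5155, -0.1204, 0.2588]
orientation: [0.002, 0.809, 0.588, -0.001]
wrist_force: [-1.2, -0.4, 0.7]
opening: -0.0
grip_force: 0.0
```

```bash
python3 - <<'E'
from h import *
print(state()['position'],state()['wrist_force'])
im,d,W=snap("scene","scene5");print(plane("scene5"));r,b,g,P=wedge(np.load("scene5.npz"));print(r,b)
cv2.imwrite("pics/c5.png",cv2.resize(im[170:330,200:440],None,fx=3.3,fy=3.3)[:,:,::-1])
E
```

```text
[ 0.5155011  -0.12036645  0.2587669 ] [-1.18177961 -0.35178017  0.65251997]
(array([ 0.00063467, -0.00176844,  0.11019588]), ((487.08807373046875, 83.11589813232422), (196.68637084960938, 242.20616149902344), 69.67184448242188))
((532.2630004882812, -86.42805480957031), (67.8477783203125, 46.834171295166016), 69.56965637207031) [[498.5, -110.0], [542.4000244140625, -126.4000015258789], [566.0, -62.79999923706055], [522.2000122070312, -46.5]]
```

View pics/c5.png

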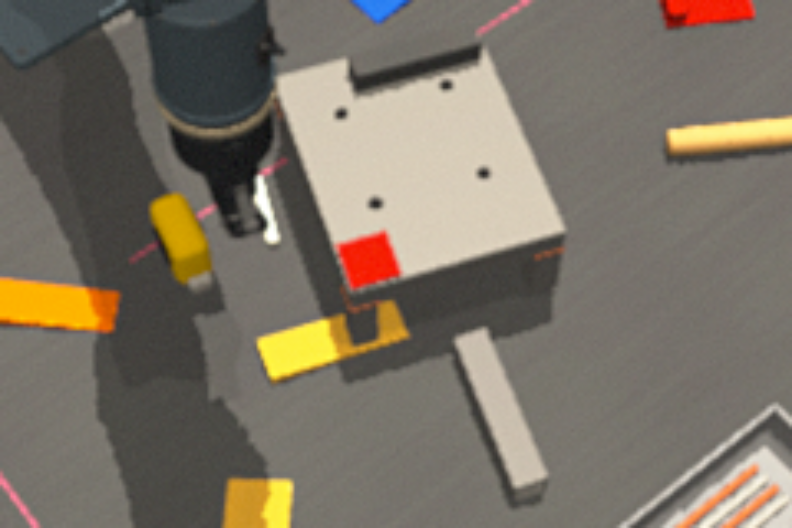

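The wedge runs from crop (265,360) under the short leg at (362,325) and shows beyond it at (405,325). The stand is level to about 2 mrad and the arm is clear.

```bash
python3 -c "
from workcell import hand_in
print(hand_in())"
```

```text
the job is handed in; nothing more can be done
None
```

Handed in: the wedge is under the short leg, its thin end about 37 mm past the leg's centre; it met about 15 N on the last push, slightly over the 8–12 N snug range. The stand stayed within about 2 mm of its start and within about 2 mrad of level, including under a 16 N press (just above the suggested 10–15 N) on the red plate.

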